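# Rock the failed relay out of its socket

### The arm

A 7-joint arm with a two-finger parallel gripper is mounted at the origin on a cart in front of the work surface, level with it; the furniture and walls round the work are solid. World frame = base frame: x ahead of the robot, y to its left, z up, the work surface at z = 0. Lengths are in m, angles in rad, forces in N, time in s.
With the tool pointing down it reaches from about 0.425 to 0.95 m from the base axis. Payload 4.7 kg.
Tool frame: the origin (TCP) lies at the very end of the fingers, on their centre line; the grasp point (between the pads) lies 19 mm behind it; z points along the fingers, y is the line along which they close (so a half turn about z gives the same grasp; the last joint's range is limited). The gripper opens to 87 mm and grips with 3 to 60 N. Pads are 19 mm wide; open, the fingers measure 117 mm over their backs; the gripper's body (75 mm by 190 mm) begins 51 mm behind the grasp point.
Start: joints at [1.224, 0.469, -0.049, 1.532, 0.024, 1.141, -0.082], TCP at [0.211, -0.641, 0.198] pointing down, gripper open.
Joint ranges: [-2.59, 2.59], [-0.33, 1.99], [-1.39, 1.29], [0.1, 2.45], [-1.04, 4.18], [0.21, 1.99], [-2.66, 2.66]. Speed limits (rad/s): [2.57, 2.57, 3.14, 3.14, 3.14, 3.14, 3.14].

### API

Orientations are given as a 3x3 rotation matrix whose columns are the frame's x, y, z axes.
In Python, from bench import * gives the robot as it stands.
- The arm moves only by the tool arm_command, never from a script. Its argument "rows" is a list of rows, each an object with "fingers": the opening, from -1 (shut) to 1 (fully open); "delta_pos": the shift along the tool's x, y, z in cm, a list of three; "twist": the turn, a rotation vector about the tool's x, y, z in rad, a list of three. In form: [{"fingers": fingers, "delta_pos": [tx, ty, tz], "twist": [rx, ry, rz]}, ...]. A call has 1 to 12 rows; each row is the pose to reach, as a shift and turn from the pose commanded when the call began, along the tool's axes at that moment; what a row does not reach only later rows make up. A row lasts 1/10 s, in which the tool goes at most 50 mm and 8.59 degrees, less where a joint would pass 70% of its speed; a pose out of reach is approached as far as the arm can. A call with a gripper value outside its range is refused whole. The fingers move at their own pace and stop on an object; the grip force is fixed at half the most. Time passes only in rows, so rows that repeat a pose let the fingers close. It gives the time, the measured TCP pose, the force, the opening and the grip force at its end, in the units of the state.
- observe(): the state, without advancing time (a new reading comes with each control period).
- read_camera(name): name is "side" or "top"; returns the picture (400x640x3 uint8, red, green, blue); there is no depth.
- camera_params(name): a dict with "vfov" (degrees; the focal length in pixels is half the picture's height over the tangent of half this angle, whatever the lens; pixels are square), "cx", "cy" (the principal point, pixels), "R" (3x3) and "t" (3): a world point X has camera coordinates R X + t. Camera axes: x right, y down, z forward; pixel columns grow to the right and rows downward; lengths in m; the calibration is good to about 2 mm. A picture is of the moment at which its call begins. camera_params takes no time and is no camera call.
- close_job(): hands the job in; it is judged then, once.
The state is a dict: "clock": time; "joint_positions": joint angles; "joint_velocities": joint speeds; "effort": joint torques, N m; "tool_pos": TCP position; "eef_rot": TCP orientation; "force": force on the tool from outside, world axes, zero at the start; "moment": the same for the moment, N m; "width": finger opening in m; "finger_force": force on a finger pad.
Only numpy, scipy, OpenCV 4.12 (cv2) and the standard library are available. Lean on these libraries where they do the work, as an engineer would, in place of code of your own. Each camera call takes 0.05 s, during which the arm holds its last target. There are 200 camera calls.

### The job

The red-capped relay has failed: take it by its housing and rock it end to end out of its tight socket, easing first one end up past its spring clip while the other end is still down in its clip, then rocking it back level so that the other end comes free too before it is lifted out - no straight yanking. Finish still holding it in the gripper, upright and still, just clear above the socket it came from, touching nothing else. Leave the blue-capped relay seated and do not disturb the capacitor, the heat sink or the copper coil.

Things in the scene. Friction and masses are not known exactly. Their poses are not given: they have to be found in the camera images.
- red_relay_center (a point): Centre, half-way up, of the failed relay: a loose cream upright box with a red cap, 28 mm wide (its x), 34 mm long (its y), 60 mm tall; z up; 0.06 to 0.13 kg. At the foot of each y end a sloping ledge sticks out 2.5 mm (39 mm over both). Grasp across the 28 mm width in the upper half; the socket covers only the lowest 8 mm of the long sides (14 mm at the ends).
- red_relay_end_a (a point): Point on the red relay's lower edge at the foot of its +y end, 19.5 mm along +y from the middle of the underside. Level with the seat when plugged in.
- red_relay_end_b (a point): The same at the -y end (19.5 mm along -y from the middle of the underside).
- socket_red_seat (a point): Middle of the floor of the red relay's socket, 12 mm above the bench; the relay's underside rests on it, and both have the same axes at the start. The socket is a fixed grey block, 44 mm (x) by 78 mm (y); steel clips and their housings at its two y ends are its highest parts, 14 mm above this point. Guides 8 mm high, with 1.7 mm play a side, run along the long sides.
- socket_red_clip_a (a joint): Steel spring clip with a round nose at the socket's +y end, over the relay's ledge: 0 = fully in, grows (m) to 0.002 or more as the ledge pushes it outward. An end must rise 6 mm to pass its clip, with some 12 N there (both at once, straight up: over 20 N); the clip then snaps under the ledge and carries that end about 8 mm up, so it does not drop back by itself.
- socket_red_clip_b (a joint): The same clip at the -y end. To free one end, tilt relay and gripper together 0.25 to 0.3 rad towards the other end, about that end's lower edge, which stays on the seat (about 10 N sideways at mid-height and above). Then turn it back about the freed end, kept 8 to 10 mm up, to level and a little past: the second end snaps free. After that it lifts out freely.
- blue_relay_center (a point): Centre, half-way up, of a good relay, the same but with a blue cap, plugged into a second socket of the same kind. Leave it seated.
- socket_blue_seat (a point): Middle of the floor of the blue relay's socket, like the red relay's; fixed.
- capacitor: Dark blue standing capacitor can, 35 mm across, 60 mm tall, loose; origin at the centre of its underside. Leave alone.
- heat_sink: Finned aluminium heat sink lying loose, 45 x 60 x 26 mm; origin at the centre of its underside. Leave alone.
- coil: Copper ring coil lying loose, 53 mm across, 18 mm tall; origin at the centre of its underside. Leave alone.
Not all that is in view belongs to the job. What is shaped like the part that bears socket_red_seat but green is not meant.

How it is judged:
On the way, in this order (a step that is already met when the one before it is completed fails the run):
1. one end of the red relay is up past its clip (more than 7 mm above the seat) while the other is still down in its clip (less than 3 mm) (((z of red_relay_end_a in the frame of socket_red_seat above 0.007 m and z of red_relay_end_b in the frame of socket_red_seat below 0.003 m) or (z of red_relay_end_b in the frame of socket_red_seat above 0.007 m and z of red_relay_end_a in the frame of socket_red_seat below 0.003 m))), for 0.1 s.
2. rocked back near level (within 0.15 rad) with both ends free (6 to 22 mm above the seat), not yet lifted out (z of red_relay_end_a in the frame of socket_red_seat between 0.006 and 0.022 m and z of red_relay_end_b in the frame of socket_red_seat between 0.006 and 0.022 m and angle between red_relay_center's own z axis and vertical below 0.15 rad), for 0.1 s.
At the end, for the whole second after the job is handed in: The fingers hold the red relay (more than 1 N), upright within 0.2 rad and still, over its own socket (within 25 mm sideways), both lower ends 16 to 65 mm above the seat, the relay not touching the socket; the blue relay is still seated (centre within 35 mm of its seat) (z of red_relay_end_a in the frame of socket_red_seat between 0.016 and 0.065 m and z of red_relay_end_b in the frame of socket_red_seat between 0.016 and 0.065 m and horizontal distance between red_relay_center and socket_red_seat below 0.025 m and angle between red_relay_center's own z axis and vertical below 0.2 rad and contact force between red_relay and the fingers above 1 N and contact force between red_relay and socket_red below 0.1 N and linear speed of red_relay below 0.03 m/s and distance between blue_relay_center and socket_blue_seat below 0.035 m); the arm keeps its last pose, push and grip.
It fails at once if the blue relay is moved more than 6 mm (distance of blue_relay_center from where it was at the start of the episode above 0.006 m).
It fails at once if the capacitor, heat sink or coil is moved more than 15 mm (distance of any of capacitor, heat_sink, coil from where it was at the start of the episode above 0.015 m).
It fails at once if the capacitor is tipped over (angle between capacitor's own z axis and vertical above 0.5 rad).
It also fails if it takes over 35 s, if anything falls off the work surface, if the arm or the gripper's body presses on something with over 40 N, if the wrist force passes 120 N, or if a joint passes its speed limit or range.

## Working session

There is one attempt and no reset: what is moved stays moved. The work goes in short steps, Python scripts to look and compute and a tool call to move; the robot and the scene stay as the last step left them, time stands still between calls to the robot, and variables do not carry over. Pictures are saved under pics/ and viewed, at most 10 in all, crops included, and the job is handed in when it is done.

Besides the shell and the picture viewer there is one more tool, called as name(argument=value, ...), one argument or row to a line, values as JSON. arm_command: Moves the arm, as the interface text tells. Its arguments: {"type":"object","properties":{"rows":{"type":"array","items":{"type":"object","properties":{"fingers":{"type":"number"},"delta_pos":{"type":"array","items":{"type":"number"}},"twist":{"type":"array","items":{"type":"number"}}}}}},"required":["rows"]}

```bash
mkdir -p pics
python3 - <<'E'
from bench import *
import cv2, numpy as np
np.set_printoptions(precision=4,suppress=True)
for n in ("top","side"):
    im=read_camera(n); cv2.imwrite(f"pics/{n}0.png",im[:,:,::-1]); p=camera_params(n); print(n,p)
s=observe(); print(s["clock"],s["tool_pos"],s["eef_rot"],s["width"])
E
```

```text
top {'vfov': 43.68028143426876, 'cx': 321.98640046122705, 'cy': 206.17020339653658, 'R': array([[-0.0017, -0.9999,  0.0147],
       [-0.9954,  0.0003, -0.0955],
       [ 0.0955, -0.0148, -0.9953]]), 't': array([-0.0062,  0.5323,  0.8666])}
side {'vfov': 48.58181330004977, 'cx': 316.43143792617064, 'cy': 197.356280979689, 'R': array([[ 0.9996,  0.0282,  0.0087],
       [ 0.0219, -0.5104, -0.8597],
       [-0.0198,  0.8595, -0.5108]]), 't': array([-0.5243,  0.0427,  0.9069])}
0.1 [ 0.2108 -0.6407  0.1973] [[ 0.9499  0.3125 -0.0006]
 [ 0.3125 -0.9499  0.0016]
 [-0.0001 -0.0017 -1.    ]] 0.08732091537424239
```

View pics/top0.png

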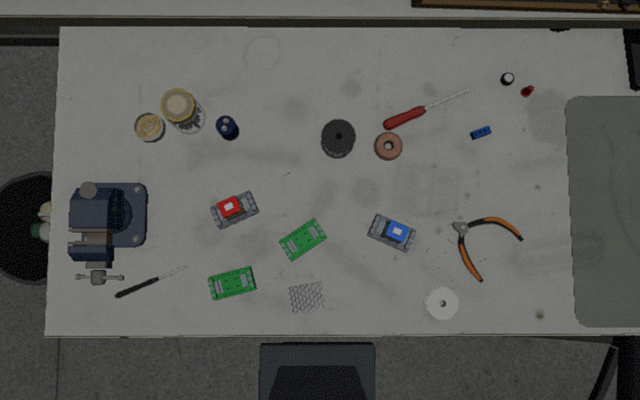

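View pics/side0.png

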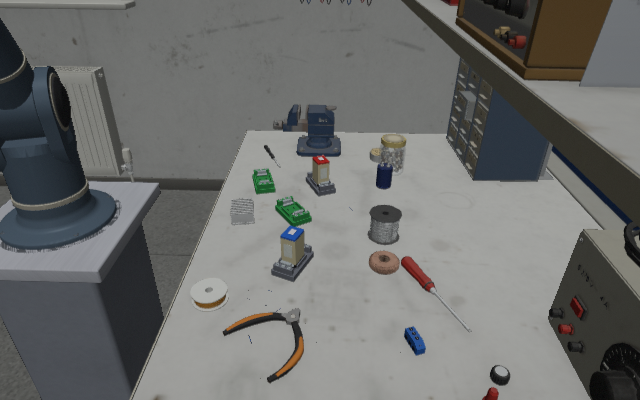

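The top view shows the red relay at about (230,207) in its grey socket, with the long axis tilted to the image. The blue one is at (395,231), the green decoys at (303,239) and (232,283), the capacitor at (227,127). In the side view the red relay is at (321,172).

```bash
cat > h.py <<'E'
from bench import *
import cv2, numpy as np
np.set_printoptions(precision=4,suppress=True)
def ray(n,uv):
    p=camera_params(n); f=200/np.tan(np.radians(p["vfov"]/2)); R=np.array(p["R"]); t=np.array(p["t"])
    d=R.T@np.array([(uv[0]-p["cx"])/f,(uv[1]-p["cy"])/f,1.]); return -R.T@t,d/np.linalg.norm(d)
def onz(n,uv,z):
    c,d=ray(n,uv); return c+d*(z-c[2])/d[2]
def two(a,b):
    (c1,d1),(c2,d2)=a,b; s=np.linalg.lstsq(np.c_[d1,-d2],c2-c1,rcond=None)[0]
    p,q=c1+s[0]*d1,c2+s[1]*d2; return (p+q)/2,np.linalg.norm(p-q)
def red(n,roi):
    im=read_camera(n); x0,y0,x1,y1=roi; hsv=cv2.cvtColor(im,cv2.COLOR_RGB2HSV)
    m=((hsv[...,0]<8)|(hsv[...,0]>172))&(hsv[...,1]>150)&(hsv[...,2]>70)
    k=np.zeros_like(m); k[y0:y1,x0:x1]=1; return im,(m&k).astype(np.uint8)
E
python3 - <<'E'
from h import *
im,m=red("top",(205,185,265,235))
c=max(cv2.findContours(m,0,1)[0],key=cv2.contourArea)
r=cv2.minAreaRect(c); print("red top",r)
b=cv2.boxPoints(r); P=np.array([onz("top",q,.072) for q in b]); print(P)
# grey socket: bluish/dark vs bench
g=cv2.cvtColor(im,cv2.COLOR_RGB2GRAY); roi=g[185:235,205:265]
bg=np.median(roi); print("bg",bg)
sm=(np.abs(roi.astype(int)-bg)>22).astype(np.uint8)
sm=cv2.morphologyEx(sm,cv2.MORPH_CLOSE,np.ones((5,5)))
c=max(cv2.findContours(sm,0,1)[0],key=cv2.contourArea)+np.array([205,185]); r=cv2.minAreaRect(c); print("socket",r)
print(np.array([onz("top",q,.02) for q in cv2.boxPoints(r)]), onz("top",r[0],.02))
im2,m2=red("side",(300,140,340,200)); 
ys,xs=np.nonzero(m2); print("side red",xs.min(),xs.max(),ys.min(),ys.max())
a=cv2.resize(im[180:240,200:270],None,fx=7,fy=7,interpolation=2); bb=cv2.resize(im2[145:205,290:350],None,fx=7,fy=7,interpolation=2)
v=np.zeros((420,490+420-110,3),np.uint8); a=a[:,:380+0] if 0 else cv2.resize(a,(400,343)); bb=cv2.resize(bb,(400,400)); v[:343,:400]=a; v[:400,400:]=bb
cv2.imwrite("pics/crop.png",v[:,:,::-1])
E
```

```text
red top ((228.8247528076172, 206.35568237304688), (16.144004821777344, 20.306926727294922), 66.03751373291016)
[[0.5331 0.1727 0.072 ]
 [0.5471 0.1416 0.072 ]
 [0.522  0.1302 0.072 ]
 [0.5081 0.1612 0.072 ]]
bg 115.0
socket ((233.89691162109375, 209.26805114746094), (26.195932388305664, 44.47216033935547), 66.03751373291016)
[[0.5326 0.1971 0.02  ]
 [0.5652 0.1248 0.02  ]
 [0.522  0.1052 0.02  ]
 [0.4897 0.1773 0.02  ]] [0.5273 0.1512 0.02  ]
side red 313 328 156 164
```

View pics/crop.png

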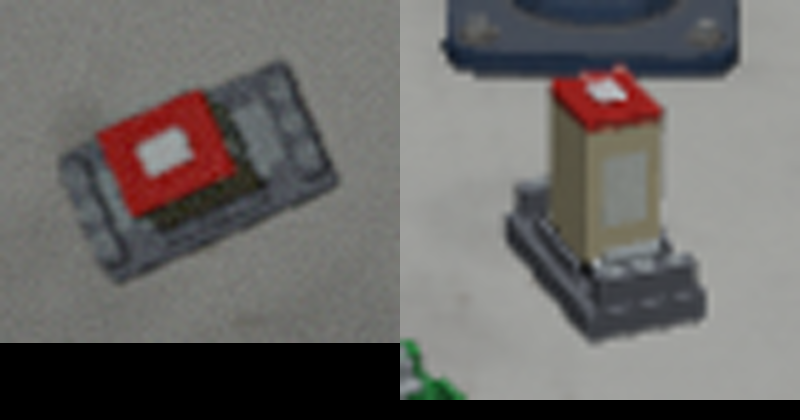

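The crop shows the relay upright. From the cap and the socket outline, its centre is about (0.5275, 0.151), with the long axis along (-0.411, 0.912). The tool will end with y = (0.912, 0.411) and x = (-0.411, 0.912).

arm_command(
  rows=[
    {"fingers":1,"delta_pos":[35,-30,0],"twist":[0,0,-0.8]},
    {"fingers":1,"delta_pos":[35,-30,0],"twist":[0,0,-0.8]},
    {"fingers":1,"delta_pos":[35,-30,0],"twist":[0,0,-0.8]},
    {"fingers":1,"delta_pos":[35,-30,0],"twist":[0,0,-0.8]},
    {"fingers":1,"delta_pos":[35,-30,0],"twist":[0,0,-0.8]},
    {"fingers":1,"delta_pos":[35,-30,0],"twist":[0,0,-0.8]},
    {"fingers":1,"delta_pos":[35,-30,0],"twist":[0,0,-0.8]},
    {"fingers":1,"delta_pos":[35,-30,0],"twist":[0,0,-0.8]},
    {"fingers":1,"delta_pos":[35,-30,0],"twist":[0,0,-0.8]},
    {"fingers":1,"delta_pos":[35,-30,0],"twist":[0,0,-0.8]},
    {"fingers":1,"delta_pos":[35,-30,0],"twist":[0,0,-0.8]},
    {"fingers":1,"delta_pos":[35,-30,0],"twist":[0,0,-0.8]},
  ],
)

```text
clock: 1.4
tool_pos: [0.4488, -0.2483, 0.1981]
eef_rot: [[0.439, 0.898, -0.001], [0.898, -0.439, -0.001], [-0.001, -0.0, -1.0]]
force: [0.1, -0.5, -0.4]
width: 0.087
finger_force: 0.0
```

```bash
cat >> h.py <<'E'
C=np.array([.5275,.1513]); L=np.array([-.411,.912])/np.hypot(.411,.912)
def go(z,c=C):
    from scipy.spatial.transform import Rotation as T
    s=observe(); R=np.array(s["eef_rot"]); p=np.array(s["tool_pos"])
    G=np.c_[[L[0],L[1],0],[L[1],-L[0],0],[0,0,-1]]
    print("t",s["clock"],"pos",p,"w",s["width"],"grip",s["finger_force"],"F",np.array(s["force"]),"M",np.array(s["moment"]))
    print("delta cm",R.T@(np.array([c[0],c[1],z])-p)*100,"twist",T.from_matrix(R.T@G).as_rotvec())
E
python3 -c "
from h import *
go(.13)"
```

```text
t 1.4 pos [ 0.4488 -0.2483  0.1981] w 0.08699141925191724 grip 0.0 F [ 0.0756 -0.4638 -0.4425] M [-0.1111 -0.0488 -0.0049]
delta cm [ 39.3593 -10.473    6.7684] twist [-0.0009  0.0008 -0.8779]
```

arm_command(
  rows=[
    {"fingers":1,"delta_pos":[39.4,-10.5,6.8],"twist":[-0.001,0.001,-0.878]},
    {"fingers":1,"delta_pos":[39.4,-10.5,6.8],"twist":[-0.001,0.001,-0.878]},
    {"fingers":1,"delta_pos":[39.4,-10.5,6.8],"twist":[-0.001,0.001,-0.878]},
    {"fingers":1,"delta_pos":[39.4,-10.5,6.8],"twist":[-0.001,0.001,-0.878]},
    {"fingers":1,"delta_pos":[39.4,-10.5,6.8],"twist":[-0.001,0.001,-0.878]},
    {"fingers":1,"delta_pos":[39.4,-10.5,6.8],"twist":[-0.001,0.001,-0.878]},
    {"fingers":1,"delta_pos":[39.4,-10.5,6.8],"twist":[-0.001,0.001,-0.878]},
    {"fingers":1,"delta_pos":[39.4,-10.5,6.8],"twist":[-0.001,0.001,-0.878]},
    {"fingers":1,"delta_pos":[39.4,-10.5,6.8],"twist":[-0.001,0.001,-0.878]},
    {"fingers":1,"delta_pos":[39.4,-10.5,6.8],"twist":[-0.001,0.001,-0.878]},
    {"fingers":1,"delta_pos":[39.4,-10.5,6.8],"twist":[-0.001,0.001,-0.878]},
    {"fingers":1,"delta_pos":[39.4,-10.5,6.8],"twist":[-0.001,0.001,-0.878]},
  ],
)

```text
clock: 2.6
tool_pos: [0.5282, 0.1499, 0.1301]
eef_rot: [[-0.408, 0.913, 0.001], [0.913, 0.408, -0.001], [-0.001, 0.0, -1.0]]
force: [0.1, -0.4, 0.5]
width: 0.0875
finger_force: 0.0
```

Run:
```python
from h import *
im=read_camera("top"); im2=read_camera("side")
v=np.zeros((400,800,3),np.uint8); v[:,:400]=cv2.resize(im[165:245,195:275],(400,400)); v[:,400:]=cv2.resize(im2[110:210,270:370],(400,400))
cv2.imwrite("pics/above.png",v[:,:,::-1]); go(.036)
```

```text
t 2.7 pos [0.5281 0.1508 0.1304] w 0.08692846286206242 grip 0.0 F [-1.1603  0.4319 -0.8564] M [-0.0172 -0.0908 -0.0357]
delta cm [ 0.0844 -0.0466  9.441 ] twist [ 0.0011  0.0009 -0.0022]
```

View pics/above.png

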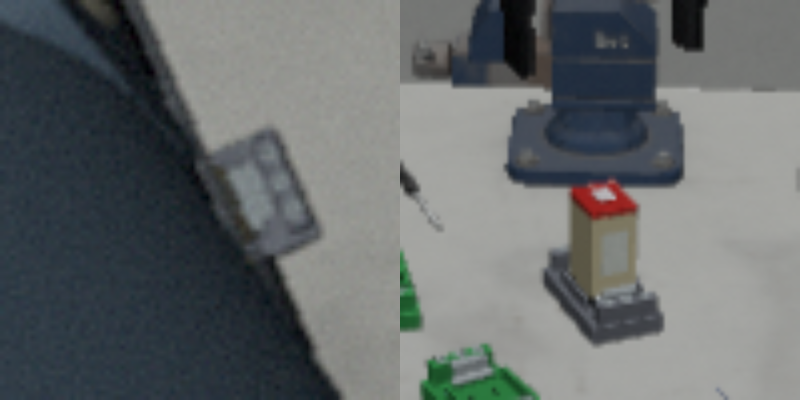

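The side view shows the two fingers straddling the relay, with the cap centred between them. I'll descend and grip.

arm_command(
  rows=[
    {"fingers":1,"delta_pos":[0.05,0,2.5],"twist":[0,0,0]},
    {"fingers":1,"delta_pos":[0.05,0,5],"twist":[0,0,0]},
    {"fingers":1,"delta_pos":[0.05,0,7],"twist":[0,0,0]},
    {"fingers":1,"delta_pos":[0.05,0,8.5],"twist":[0,0,0]},
    {"fingers":1,"delta_pos":[0.05,0,9.4],"twist":[0,0,0]},
    {"fingers":1,"delta_pos":[0.05,0,9.4],"twist":[0,0,0]},
  ],
)

```text
clock: 3.3
tool_pos: [0.5272, 0.1532, 0.0354]
eef_rot: [[-0.412, 0.911, -0.001], [0.911, 0.412, 0.0], [0.0, -0.0, -1.0]]
force: [0.5, 0.9, 0.6]
width: 0.0873
finger_force: 0.0
```

arm_command(
  rows=[
    {"fingers":-0.2,"delta_pos":[0,0,0],"twist":[0,0,0]},
    {"fingers":-0.3,"delta_pos":[0,0,0],"twist":[0,0,0]},
    {"fingers":-0.3,"delta_pos":[0,0,0],"twist":[0,0,0]},
    {"fingers":-1,"delta_pos":[0,0,0],"twist":[0,0,0]},
    {"fingers":-1,"delta_pos":[0,0,0],"twist":[0,0,0]},
    {"fingers":-1,"delta_pos":[0,0,0],"twist":[0,0,0]},
    {"fingers":-1,"delta_pos":[0,0,0],"twist":[0,0,0]},
    {"fingers":-1,"delta_pos":[0,0,0],"twist":[0,0,0]},
  ],
)

```text
clock: 4.1
tool_pos: [0.5276, 0.1539, 0.0362]
eef_rot: [[-0.412, 0.911, 0.001], [0.911, 0.412, 0.001], [0.0, 0.001, -1.0]]
force: [-0.9, 0.5, -0.3]
width: 0.0312
finger_force: 0.0
```

Run:
```python
from h import *
im,m=red("side",(290,130,350,200)); c=max(cv2.findContours(m,0,1)[0],key=cv2.contourArea); print(cv2.minAreaRect(c))
go(.036)
```

```text
((321.47998046875, 159.8599853515625), (7.49533224105835, 12.869343757629395), 81.8698959350586)
t 4.15 pos [0.5276 0.1539 0.0362] w 0.027784727311686516 grip 30.02994865179062 F [0.7246 0.1136 0.2377] M [ 0.0427 -0.1532  0.0136]
delta cm [-0.2312 -0.1197  0.0228] twist [ 0.0013 -0.0004  0.0016]
```

arm_command(
  rows=[
    {"fingers":-1,"delta_pos":[-0.12,0,-0.09],"twist":[0,0.05,0]},
    {"fingers":-1,"delta_pos":[-0.25,0,-0.18],"twist":[0,0.1,0]},
    {"fingers":-1,"delta_pos":[-0.38,0,-0.26],"twist":[0,0.15,0]},
    {"fingers":-1,"delta_pos":[-0.52,0,-0.35],"twist":[0,0.2,0]},
    {"fingers":-1,"delta_pos":[-0.66,0,-0.43],"twist":[0,0.25,0]},
    {"fingers":-1,"delta_pos":[-0.75,0,-0.47],"twist":[0,0.28,0]},
    {"fingers":-1,"delta_pos":[-0.75,0,-0.47],"twist":[0,0.28,0]},
    {"fingers":-1,"delta_pos":[-0.75,0,-0.47],"twist":[0,0.28,0]},
  ],
)

```text
clock: 4.95
tool_pos: [0.5302, 0.1478, 0.041]
eef_rot: [[-0.398, 0.911, -0.113], [0.875, 0.413, 0.253], [0.277, 0.001, -0.961]]
force: [-1.6, 2.8, 0.8]
width: 0.0275
finger_force: 30.0
```

Run:
```python
from h import *
im,m=red("side",(290,130,350,200)); c=max(cv2.findContours(m,0,1)[0],key=cv2.contourArea); print(cv2.minAreaRect(c))
cv2.imwrite("pics/tilt.png",cv2.resize(im[120:205,280:365],(595,595),interpolation=2)[:,:,::-1])
go(.036)
```

```text
((325.0, 161.5), (11.0, 12.0), 90.0)
t 5.0 pos [0.5303 0.1478 0.041 ] w 0.02786793935778683 grip 29.999815821647644 F [-0.7101  4.081   1.1186] M [0.4775 0.0892 0.01  ]
delta cm [ 0.2815 -0.1069  0.6003] twist [ 0.0009 -0.28    0.0033]
```

View pics/tilt.png

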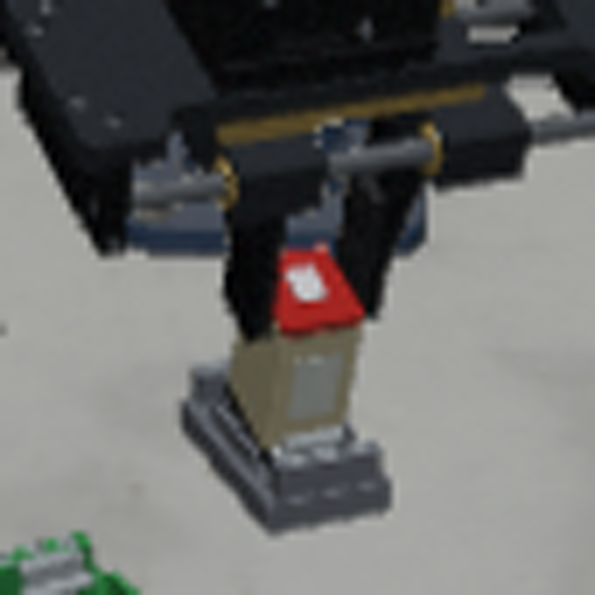

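The relay is tilted with the gripper towards the camera, and the cap's near edge is at about (326,167). I'll check the tilt numerically.

Run:
```python
from h import *
def proj(n,X):
    p=camera_params(n); f=200/np.tan(np.radians(p["vfov"]/2)); x=np.array(p["R"])@X+p["t"]; return np.array([p["cx"],p["cy"]])+f*x[:2]/x[2]
W=np.array([L[1],-L[0]])
for th in (0,.15,.2,.24,.28,.3):
    o=[]
    for l,w in ((-17,-14),(-17,14),(17,14),(17,-14)):
        dx,dz=l+19.5,60.; a=dx*np.cos(th)-dz*np.sin(th)-19.5; z=dx*np.sin(th)+dz*np.cos(th)+12
        o.append(proj("side",np.r_[C+L*a/1e3+W*w/1e3,z/1e3]))
    print(th,np.array(o).round(1).tolist())
im,m=red("side",(290,130,350,200))
ys,xs=np.nonzero(m); print(xs.min(),xs.max(),ys.min(),ys.max())
for y in range(ys.min(),ys.max()+1): print(y,xs[ys==y].min(),xs[ys==y].max(),end='; ')
```

```text
0 [[317.1, 163.5], [328.8, 161.5], [322.7, 155.3], [311.3, 157.3]]
0.15 [[318.7, 165.4], [330.5, 163.3], [324.4, 155.1], [312.9, 157.0]]
0.2 [[319.3, 166.1], [331.0, 164.0], [325.0, 155.1], [313.4, 157.1]]
0.24 [[319.7, 166.7], [331.4, 164.6], [325.5, 155.2], [313.9, 157.2]]
0.28 [[320.1, 167.4], [331.9, 165.3], [326.0, 155.4], [314.4, 157.4]]
0.3 [[320.3, 167.8], [332.1, 165.6], [326.2, 155.5], [314.6, 157.5]]
319 331 156 167
156 321 326; 157 320 327; 158 320 328; 159 326 328; 160 320 329; 161 319 330; 162 319 330; 163 319 331; 164 319 331; 165 319 331; 166 320 329; 167 320 324;
```

The tilt is about 0.26 rad, so step 1 is met. Next I'll rock back about the freed end.

arm_command(
  rows=[
    {"fingers":-1,"delta_pos":[0.15,0,-0.1],"twist":[0,-0.06,0]},
    {"fingers":-1,"delta_pos":[0.3,0,-0.19],"twist":[0,-0.12,0]},
    {"fingers":-1,"delta_pos":[0.46,0,-0.27],"twist":[0,-0.18,0]},
    {"fingers":-1,"delta_pos":[0.62,0,-0.34],"twist":[0,-0.24,0]},
    {"fingers":-1,"delta_pos":[0.79,0,-0.4],"twist":[0,-0.3,0]},
    {"fingers":-1,"delta_pos":[0.95,0,-0.45],"twist":[0,-0.36,0]},
    {"fingers":-1,"delta_pos":[0.95,0,-0.45],"twist":[0,-0.36,0]},
    {"fingers":-1,"delta_pos":[0.95,0,-0.45],"twist":[0,-0.36,0]},
  ],
)

```text
clock: 5.85
tool_pos: [0.5277, 0.154, 0.048]
eef_rot: [[-0.412, 0.91, 0.035], [0.908, 0.414, -0.073], [-0.08, 0.002, -0.997]]
force: [-0.3, -0.0, -0.6]
width: 0.0278
finger_force: 30.0
```

Run:
```python
from h import *
im,m=red("side",(290,130,350,200)); ys,xs=np.nonzero(m); print(xs.min(),xs.max(),ys.min(),ys.max())
cv2.imwrite("pics/rock.png",cv2.resize(im[120:205,280:365],(595,595),interpolation=2)[:,:,::-1])
go(.036)
```

```text
316 328 151 158
t 5.9 pos [0.528  0.1532 0.0479] w 0.02756686251309652 grip 29.99972328543663 F [ 0.8984  0.2538 -0.6221] M [ 0.1243 -0.0701 -0.0473]
delta cm [-0.0572 -0.1231  1.1967] twist [0.0014 0.0803 0.001 ]
```

View pics/rock.png

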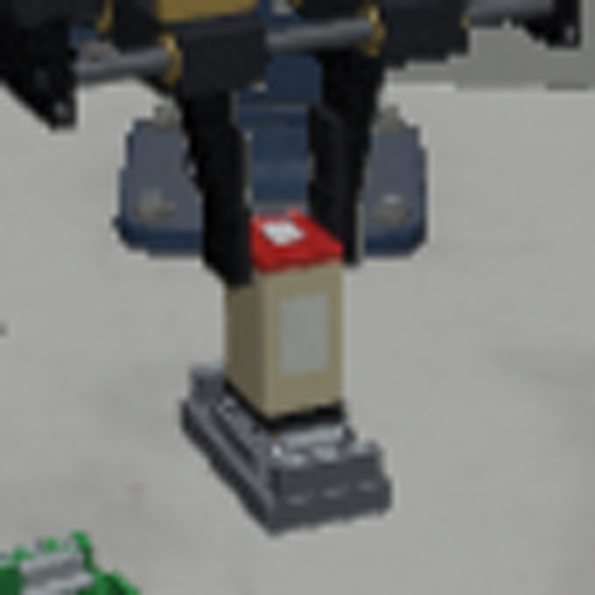

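The relay is nearly level and raised, with its near foot visible above the clip at about (325,179). The forces are close to zero, so both ends are free. I'll level it and lift about 2.5 cm.

arm_command(
  rows=[
    {"fingers":-1,"delta_pos":[0,0,0],"twist":[0,0.03,0]},
    {"fingers":-1,"delta_pos":[0,0,0],"twist":[0,0.06,0]},
    {"fingers":-1,"delta_pos":[0,0,-0.4],"twist":[0,0.08,0]},
    {"fingers":-1,"delta_pos":[0,0,-1],"twist":[0,0.08,0]},
    {"fingers":-1,"delta_pos":[-0.1,0,-1.7],"twist":[0,0.08,0]},
    {"fingers":-1,"delta_pos":[-0.2,0,-2.3],"twist":[0,0.08,0]},
    {"fingers":-1,"delta_pos":[-0.2,0,-2.6],"twist":[0,0.08,0]},
    {"fingers":-1,"delta_pos":[-0.2,0,-2.6],"twist":[0,0.08,0]},
    {"fingers":-1,"delta_pos":[-0.2,0,-2.6],"twist":[0,0.08,0]},
    {"fingers":-1,"delta_pos":[-0.2,0,-2.6],"twist":[0,0.08,0]},
  ],
)

```text
clock: 6.9
tool_pos: [0.5271, 0.1543, 0.0737]
eef_rot: [[-0.413, 0.911, 0.001], [0.911, 0.413, 0.001], [0.0, 0.001, -1.0]]
force: [-0.1, 0.7, -0.8]
width: 0.028
finger_force: 30.0
```

Run:
```python
from h import *
im=read_camera("side")
cv2.imwrite("pics/fin.png",cv2.resize(im[120:205,280:365],(595,595),interpolation=2)[:,:,::-1])
go(.072)
```

```text
t 6.95 pos [0.5271 0.1543 0.0737] w 0.02811019517175131 grip 29.999834150075912 F [-0.1014  0.4298 -1.2216] M [-0.0529 -0.0987 -0.0098]
delta cm [-0.291  -0.0884  0.1692] twist [ 0.0007 -0.0004  0.002 ]
```

View pics/fin.png

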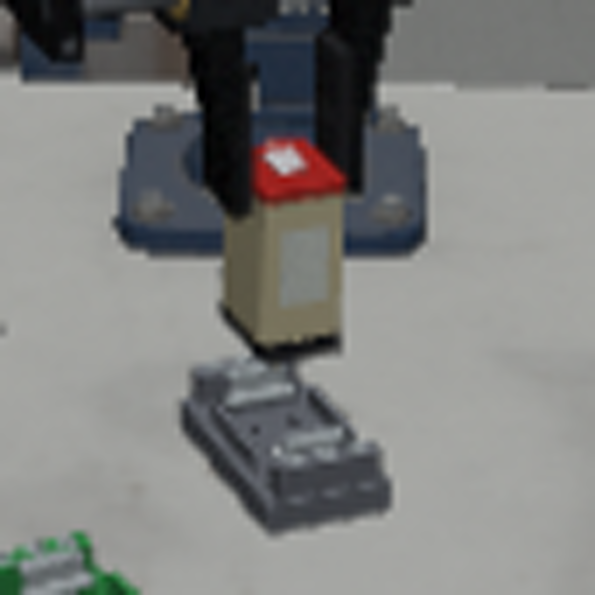

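The relay is held upright and clear above its empty socket. Its base is at about (321,169) and the socket is just below it.

```bash
python3 -c "
from bench import *
print(close_job())"
```

```text
the job is handed in; nothing more can be done
None
```

I rocked the red relay out of its socket one end at a time and handed the job in with it held upright at 30 N, about 38 mm above the seat; the hand-in gave no verdict, and the other parts were not re-checked in the images.

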